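Index the bushing carousel one station and hold its sprung lid open

ROBOT

A 6-joint arm with a two-finger parallel gripper is mounted at the origin on a cart in front of the work surface, level with it; the furniture and walls round the work are solid. World frame = base frame: x ahead of the robot, y to its left, z up, the work surface at z = 0. Lengths are in m, angles in degrees, forces in N, time in s.
With the tool pointing down it reaches from about 0.275 to 0.85 m from the base axis. Payload 19 kg.
Tool frame: the origin (TCP) lies where the fingers leave the gripper's body, on its centre line; the fingertips stand 73 mm ahead of it and the grasp point (between the pads) lies 54 mm ahead of it; z points along the fingers, x is the direction in which the jaws open and shut, and the axes are right-handed (so a half turn about z gives the same grasp; the last joint's range is limited). The gripper opens to 85 mm and grips with 20 to 120 N. Pads are 22 mm wide; open, the fingers measure 114 mm over their backs; the gripper's body (76 mm by 85 mm) begins 54 mm behind the grasp point. The pads swing forward as they close: fully open they stand 13 mm farther back than shut.
Start: joints at [67.666, 8.623, 82.357, -0, 89.026, -7.678], TCP at [0.145, 0.556, 0.304] pointing down, gripper open.
Joint ranges: [-160.23, 160.23], [-39.13, 120.54], [6.94, 153.29], [-79.49, 259.48], [9.18, 160.14], [-161.06, 161.06]. Speed limits (degrees/s): [108.29, 108.29, 127.2, 172.46, 172.46, 172.46].

INTERFACE

Orientations are given as [roll, pitch, yaw] about the fixed x, y, z axes, in that order (R = Rz(yaw) Ry(pitch) Rx(roll)).
In Python, from plant import get_obs, read_camera, finish_job, silhouettes gives the robot as it stands. The module is installed in compiled form; this text tells all that it offers.
- The arm moves only by the tool step_arm, never from a script. Its argument "steps" is text: rows parted by semicolons, each of 6 numbers parted by spaces: the shift along the tool's x, y, z in mm, then the turn, a rotation vector about the tool's x, y, z in rad. In form: dx dy dz wx wy wz; .... A call has 1 to 12 rows; each row shifts and turns the pose as measured when the row begins, along the tool's axes as they then stand; what a row does not reach is not made up. A row lasts 1/12 s, in which the tool goes at most 41.7 mm and 7.16 degrees, less where a joint would pass 70% of its speed; a pose out of reach is approached as far as the arm can. A call is refused whole if a number of a shift passes 41.7 or a number of a turn 0.125, either way. A call with a gripper value outside its range is refused whole. "hand" is the opening, from 0 (shut) to 1 (fully open), set as the call begins (left out, the last holds). The fingers move at their own pace and stop on an object; "squeeze" is the grip in N (left out, the last holds). Time passes only in rows, so rows that do not move let the fingers close. It gives the time, the measured TCP pose, the force and the opening at its end, in the units of the state.
- get_obs(): the state, without advancing time (a new reading comes with each control period).
- read_camera(name): name is "side" or "top"; returns a dict with "color" (384x512x3 uint8, blue, green, red), "vfov" (degrees; the focal length in pixels is half the picture's height over the tangent of half this angle, whatever the lens; pixels are square), "cx", "cy" (the principal point, pixels), "xyz" and "attitude" of the camera in the world. Camera axes: x right, y up, looking along -z (the intrinsics and any distortion apply to the point x, -y, -z); pixel columns grow to the right and rows downward; lengths in m; the calibration is good to about 2 mm. A picture is of the moment at which its call begins. There is no depth.
- finish_job(): hands the job in, once; it reports no verdict.
Trained networks look in the newest picture that a camera, given by its name, has taken for a name from the list of things; names that differ only in an ending like _2 or _b are one class to them, and where a whole thing is asked for, a point or a joint stands for the part that bears it (a point fixed in the world has none). Each returns a list of dicts, best first, with "p" (0 to 1); they miss things now and then, are a little off and sometimes report something else, mostly with a low value. They report only what shows in the picture. A call takes as long as a camera call.
- silhouettes(query, camera): "pixels" (384x512 bool, what is visible of it) and "position" ([column, row] in pixels, amid what is visible of it).
The state is a dict: "clock": time; "q": joint angles; "dq": joint speeds; "tau": joint torques, N m; "tool_pos": TCP position; "tool_rot": TCP orientation; "force": force on the tool from outside, world axes, zero at the start; "torque": the same for the moment, N m; "gripper_width": finger opening in m.
Only numpy, scipy, OpenCV 4.12 (cv2) and the standard library are available. Lean on these libraries where they do the work, as an engineer would, in place of code of your own. Each camera call takes 0.05 s, during which the arm holds its last target. There are 200 camera calls.

TASK

With the lid of the blue bushing carousel still shut, swing its red-balled index lever fully to its stop once and let it spring all the way back, so that the carousel turns on by one station. Then lift the lid by its black ball knob to about 60 degrees and keep holding it there, steady, so that a colleague can reach in: the lid is sprung shut, so finish with the robot still holding it open. Leave the oil bottle, grease tin, V-block and glass jar beside it where they stand.

Things in the scene. Friction and masses are not known exactly. Their poses are not given: they have to be found in the camera images.
- carousel_unit: Fixed blue drum 160 mm across, 90 mm high with its round lid, on a dark base plate 176 mm across, bolted by three lugs (212 mm over all) to the bench. Origin: centre of its underside, on the drum's axis, at bench level. Its -x side is the front (lid knob, small yellow pointer), +x the lid's hinge, the lever slot is in its front right (-x, -y) quarter; z is up.
- index_lever (a joint): Lever turning about the drum's vertical axis (rad): 0 at rest, 0.885 at its stop; grows anticlockwise from above (ball moves from the front towards the hinge side). A spring returns it in under 1 s when let go; it takes 1.5 to 5 N at the ball. Its pawl takes the carousel along on the way out and slips past on the way back.
- lever_ball (a point): Centre of the red ball, 26 mm across, on an upright 10 mm steel post outside the drum: 125 mm from the drum's axis, 70 mm above the bench; the flat arm below is 22 mm above the bench. About the axis it lies at -135 degrees from the unit's +x (anticlockwise positive) at rest, -84.3 at the stop. 26 mm free between ball and lid.
- carousel (a joint): Turn of the inner carousel about the same axis (rad): eight stations 45 degrees (0.785 rad) apart with brass bushings, seen through the lid's window. About 0 at the start, about 0.785 after one full stroke of the lever; a second stroke would take it to 1.57. Stiff: it stays where it is left.
- lid (a joint): Round lid, grey rim 172 mm across with a clear window, hinged at the back along the unit's y: rad, 0 shut (level), 1.047 = 60 degrees, end of travel 1.7; the front edge goes up and back as it grows. Its weight and two springs shut it from every angle, with 1.5 to 3 N at the knob. It has no stay or latch.
- lid_knob (a point): Centre of the black ball knob, 30 mm across, on a 10 mm stem at the lid's front, 206 mm from the hinge line. Shut, it lies 116 mm in front of the drum's axis, 85 mm above the bench, 30 mm before the lid's rim; at 60 degrees 263 mm above the bench, 13 mm in front of the axis. It can turn between the fingers.
- lid_hinge (a point): Middle of the lid's hinge line, which runs along the unit's y, 90 mm behind the drum's axis and 85 mm above the bench; shut, it is level with the knob.
- oil_bottle: Small cream oil bottle with a red spout, 28 x 44 x 132 mm, standing behind the lever, right of the hinge; bystander. Origin: centre of its underside.
- grease_tin: Flat round tin, blue lid, 60 mm across, 24 mm high, left in front of the drum; bystander. Origin: centre of its underside.
- v_block: Dark steel V-block, 60 x 44 x 42 mm, to the right of the drum beyond the lever; bystander. Origin: centre of its underside.
- lens_jar: Small glass jar with a black screw cap, 46 mm across, 69 mm high, to the right of the drum; bystander. Origin: centre of its underside.

How it is judged (in metres and radians):
On the way, in this order (a step that is already met when the one before it is completed fails the run):
1. the index lever is swung to its stop with the lid shut (value of joint index_lever above 0.83 rad and value of joint lid below 0.1 rad), for 0.05 s.
2. the lever is let go and springs back to rest, the carousel one station on, the lid still shut (value of joint index_lever below 0.08 rad and value of joint lid below 0.1 rad and value of joint carousel between 0.635 and 0.935 rad), for 0.2 s.
3. the lid is held open at about 60 degrees (value of joint lid between 0.925 and 1.17 rad), for 0.3 s.
At the end, for the whole second after the job is handed in: Through the last second the lid stands still between 53 and 67 degrees, held by the fingers alone; the index lever is at rest (within 0.08 rad), the carousel one station on (0.785 rad, within 0.15), and the four bystanders are within 30 mm of where they stood (all of step 3 and velocity of joint lid between -0.1 and 0.1 rad/s and contact force between the fingers and carousel_unit above 0.3 N and value of joint index_lever below 0.08 rad and value of joint carousel between 0.635 and 0.935 rad and contact force between each of oil_bottle, grease_tin, v_block, lens_jar and carousel_unit below 0.1 N and distance of each of oil_bottle, grease_tin, v_block, lens_jar from where it was at the start of the episode below 0.03 m); the arm keeps its last pose, push and grip.
It fails at once if the oil bottle is moved by more than 30 mm or knocked over (distance of oil_bottle from where it was at the start of the episode above 0.03 m or angle between oil_bottle's own z axis and vertical above 0.5 rad).
It fails at once if the grease tin is moved by more than 30 mm or knocked over (distance of grease_tin from where it was at the start of the episode above 0.03 m or angle between grease_tin's own z axis and vertical above 0.5 rad).
It fails at once if the V-block is moved by more than 30 mm or knocked over (distance of v_block from where it was at the start of the episode above 0.03 m or angle between v_block's own z axis and vertical above 0.5 rad).
It fails at once if the glass jar is moved by more than 30 mm or knocked over (distance of lens_jar from where it was at the start of the episode above 0.03 m or angle between lens_jar's own z axis and vertical above 0.5 rad).
It also fails if it takes over 51 s, if anything falls off the work surface, if the arm or the gripper's body presses on something with over 40 N, if the wrist force passes 120 N, or if a joint passes its speed limit or range.

## Working session

There is one attempt and no reset: what is moved stays moved. The work goes in short steps, Python scripts to look and compute and a tool call to move; the robot and the scene stay as the last step left them, time stands still between calls to the robot, and variables do not carry over. Pictures are saved under pics/ and viewed, about 8 in all and at most 12, crops included, and the job is handed in when it is done.

Besides the shell and the picture viewer there is one more tool, called by a JSON object that holds its "op" and its "data". step_arm: Moves the arm, as the interface text tells. Its arguments: {"type":"object","properties":{"steps":{"type":"string"},"hand":{"type":"number"},"squeeze":{"type":"number"}},"required":["steps"]}

```bash
mkdir -p pics
cat > h.py <<'E'
import numpy as np, cv2
from scipy.spatial.transform import Rotation as R
from plant import get_obs, read_camera, finish_job, silhouettes
def cam(n):
    c=read_camera(n); h,w=c["color"].shape[:2]
    c["f"]=h/2/np.tan(np.radians(c["vfov"])/2); return c
def rot(c):
    a=np.array(c["attitude"],float)
    return a if a.shape==(3,3) else R.from_euler("xyz",a,degrees=True).as_matrix()
def proj(c,P):
    p=(np.atleast_2d(P)-np.array(c["xyz"]))@rot(c)
    return np.c_[c["cx"]+c["f"]*p[:,0]/-p[:,2], c["cy"]+c["f"]*p[:,1]/p[:,2]]
def ray(c,uv):
    d=np.array([(uv[0]-c["cx"])/c["f"],-(uv[1]-c["cy"])/c["f"],-1]); return rot(c)@d
def onz(c,uv,z):
    d=ray(c,uv); o=np.array(c["xyz"]); return o+d*(z-o[2])/d[2]
def tri(c1,u1,c2,u2):
    A=[];b=[]
    M=np.zeros((3,3));v=np.zeros(3)
    for c,u in((c1,u1),(c2,u2)):
        d=ray(c,u);d/=np.linalg.norm(d);Q=np.eye(3)-np.outer(d,d);M+=Q;v+=Q@np.array(c["xyz"])
    return np.linalg.solve(M,v)
E
python3 - <<'E'
from h import *
C={n:cam(n) for n in("top","side")}
for n,c in C.items():
    print({k:v for k,v in c.items() if k!="color"})
    cv2.imwrite(f"pics/{n}0.png",c["color"])
for q in("lever_ball","lid_knob","carousel_unit","oil_bottle","grease_tin","v_block","lens_jar"):
    r={}
    for n in C:
        s=silhouettes(q,n); r[n]=[(np.round(x["position"],1).tolist(),round(x["p"],2),int(x["pixels"].sum())) for x in s[:2]]
    print(q,r)
print(get_obs())
E
```

```text
{'vfov': 44.18264228053587, 'cx': 263.5192970434485, 'cy': 185.010394753396, 'xyz': array([ 0.49772674, -0.00598188,  1.34535723]), 'attitude': array([  3.11309538,  -0.61456458, -88.53935422]), 'f': np.float64(473.0445271000418)}
{'vfov': 46.2212697841847, 'cx': 251.3766391616729, 'cy': 192.52170092922475, 'xyz': array([ 0.3882269 , -1.0690401 ,  0.50242494]), 'attitude': array([67.92029408, -0.36467213, -9.32516682]), 'f': np.float64(449.906278862568)}
lever_ball {'top': [([273.6, 208.0], 0.71, 128)], 'side': [([227.6, 206.8], 0.69, 211)]}
lid_knob {'top': [([242.0, 181.1], 0.74, 3592)], 'side': [([251.2, 179.6], 0.83, 1421)]}
carousel_unit {'top': [([241.0, 177.9], 0.69, 3711)], 'side': [([252.2, 193.0], 0.89, 3398)]}
oil_bottle {'top': [([296.6, 141.2], 0.7, 226)], 'side': [([308.2, 211.5], 0.8, 466)]}
grease_tin {'top': [([203.5, 227.5], 0.85, 399), ([242.2, 182.5], 0.28, 3475)], 'side': [([202.4, 196.0], 0.65, 251)]}
v_block {'top': [([324.3, 197.6], 0.92, 368), ([203.4, 225.3], 0.25, 339)], 'side': [([254.5, 236.1], 0.63, 733)]}
lens_jar {'top': [([332.6, 162.5], 0.71, 258)], 'side': [([300.8, 235.8], 0.65, 687)]}
{'clock': 0.8, 'q': array([ 6.76671788e+01,  8.62374285e+00,  8.23578303e+01,  1.01275162e-03,
        8.90249602e+01, -7.67855674e+00]), 'dq': array([ 0.04012099,  0.01901802,  0.07598476, -0.03535214,  0.03747141,
        0.0562175 ]), 'tau': array([ 4.99743037e-03, -7.12758207e+01, -5.71034968e+01, -4.66280642e-05,
        1.37119292e-03, -9.42418922e-06]), 'tool_pos': array([0.14548299, 0.55627049, 0.3038517 ]), 'tool_rot': array([-1.79998124e+02,  6.33950873e-03,  7.53457183e+01]), 'force': array([-0.15830445,  0.16340633, -1.12216664]), 'torque': array([ 0.01119987, -0.00825286,  0.01088571]), 'gripper_width': 0.08533573706358633}
```

View pictures.

Run:
```python
import cv2,numpy as np
a=cv2.imread("pics/top0.png")[100:280,150:370];b=cv2.imread("pics/side0.png")[120:300,150:370]
cv2.imwrite("pics/v1.png",np.vstack([cv2.resize(a,None,fx=3,fy=3,interpolation=3)[:, :],]))
cv2.imwrite("pics/v2.png",cv2.resize(b,None,fx=3,fy=3,interpolation=3))
from h import *
t,s=cam("top"),cam("side")
print(tri(t,(273.6,208),s,(227.6,206.8)))
for n,u,h in(("ball",(273.6,208),.07),("oil",(296.6,141.2),.08),("tin",(203.5,227.5),.02),("v",(324.3,197.6),.035),("jar",(332.6,162.5),.05),("unit",(241,178),.06)): print(n,onz(t,u,h).round(3))
```

```text
[ 0.50260811 -0.04696424  0.0470953 ]
ball [ 0.506 -0.047  0.07 ]
oil [ 0.687 -0.104  0.08 ]
tin [0.447 0.146 0.02 ]
v [ 0.539 -0.188  0.035]
jar [ 0.636 -0.207  0.05 ]
unit [0.585 0.044 0.06 ]
```

View pics/v1.png

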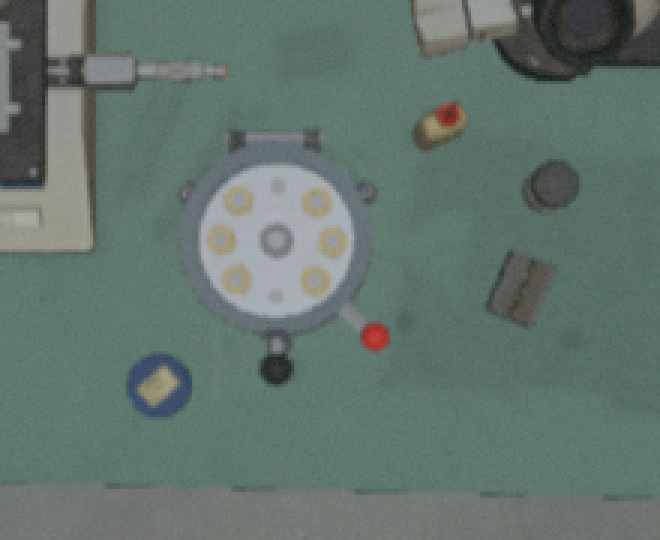

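View pics/v2.png

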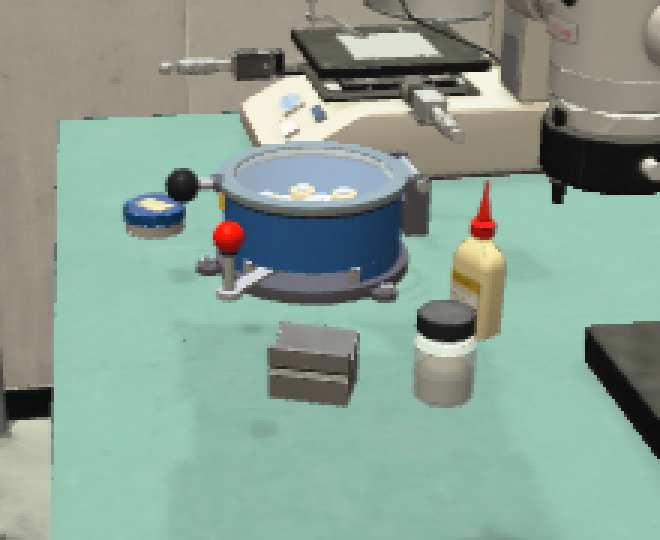

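Run:
```python
from h import *
from scipy.optimize import least_squares
t,s=cam("top"),cam("side")
def red(c,box):
    x0,y0,x1,y1=box; im=c["color"][y0:y1,x0:x1].astype(int)
    m=(im[...,2]>130)&(im[...,1]<90)&(im[...,0]<90); v,u=np.nonzero(m); return np.array([u.mean()+x0,v.mean()+y0]),m.sum()
def blk(c,box):
    x0,y0,x1,y1=box; im=c["color"][y0:y1,x0:x1].astype(int)
    m=im.max(2)<65; v,u=np.nonzero(m); return np.array([u.mean()+x0,v.mean()+y0]),m.sum()
bt,n1=red(t,(262,200,290,222));bs,n2=red(s,(218,188,236,210))
kt,n3=blk(t,(230,213,254,234));ks,n4=blk(s,(200,172,218,192))
print(bt,n1,bs,n2,kt,n3,ks,n4)
print("ball",tri(t,bt,s,bs),"knob",tri(t,kt,s,ks))
B=[125e-3*np.cos(np.radians(-135)),125e-3*np.sin(np.radians(-135)),.07];K=[-.116,0,.085];H=[.09,0,.085];W=[0,0,.08]
def res(p):
    M=R.from_euler("z",p[2]).as_matrix();T=lambda P:M@np.array(P)+[p[0],p[1],0]
    ht=np.array([241.7,146.0])
    return np.r_[proj(t,T(B))[0]-bt,proj(s,T(B))[0]-bs,proj(t,T(K))[0]-kt,proj(s,T(K))[0]-ks,.5*(proj(t,T(H))[0]-ht)]
r=least_squares(res,[.585,.045,0]);print(r.x,np.degrees(r.x[2]),r.fun.round(1))
```

```text
[274.6557377 212.1147541] 61 [225.66153846 197.61538462] 65 [241.61038961 222.53246753] 77 [210.48235294 181.71764706] 85
ball [ 0.49465052 -0.04956047  0.07341272] knob [0.46462986 0.0379543  0.08421449]
[0.58054089 0.04158171 0.02784023] 1.5951275919566612 [-0.2  0.2  0.2  1.2 -0.2  0.3  0.2 -0.3 -0.1 -0.2]
```

{"op": "step_arm", "data": {"steps": "-28 26.5 0 0 0 0;-28 26.5 0 0 0 0;-28 26.5 0 0 0 0;-28 26.5 0 0 0 0;-28 26.5 0 0 0 0;-28 26.5 0 0 0 0;-28 26.5 0 0 0 0;-28 26.5 0 0 0 0;-28 26.5 0 0 0 0;-28 26.5 0 0 0 0;-28 26.5 0 0 0 0;-28 26.5 0 0 0 0", "hand": 0, "squeeze": 60}}

```text
clock: 2.0
tool_pos: [0.3717, 0.1383, 0.3031]
tool_rot: [179.8, -0.1, 76.0]
force: [2.0, 0.4, 0.2]
gripper_width: 0.0003
```

```bash
cat >> h.py <<'E'
def go(target,yaw):
    o=get_obs(); M=R.from_euler("xyz",o["tool_rot"],degrees=True); T=R.from_euler("xyz",[180,0,yaw],degrees=True)
    print("t",round(o["clock"],2),"pos",o["tool_pos"].round(4),"rot",o["tool_rot"].round(1),"F",o["force"].round(1),"w",round(o["gripper_width"],4),"q",o["q"].round(0))
    print("shift mm",(1e3*M.inv().apply(np.array(target)-o["tool_pos"])).round(1),"turn",(M.inv()*T).as_rotvec().round(3))
E
python3 -c "
from h import *
go([.458,-.015,.2],46.6)"
```

```text
t 2.0 pos [0.3717 0.1383 0.3031] rot [ 1.798e+02 -1.000e-01  7.600e+01] F [2.  0.4 0.2] w 0.0003 q [  9. -13. 104.   0.  90. -67.]
shift mm [-128.1  120.5  103.2] turn [ 0.002 -0.003  0.513]
```

{"op": "step_arm", "data": {"steps": "-26 24 0 0 0 0;-26 24 0 0 0 0;-26 24 10 0 0 0;-26 24 10 0 0 0;-24 24 10 0 0 0;0 0 10 0 0 0.1;0 0 10 0 0 0.1;0 0 10 0 0 0.1;0 0 10 0 0 0.1;0 0 10 0 0 0.1;0 0 0 0 0 0;0 0 0 0 0 0"}}

```text
clock: 3.0
tool_pos: [0.4627, -0.0333, 0.2215]
tool_rot: [179.6, -0.3, 45.7]
force: [-0.3, -0.0, -0.6]
gripper_width: -0.0003
```

```bash
python3 -c "
from h import *
go([.458,-.015,.121],46.6)"
```

```text
t 3.0 pos [ 0.4627 -0.0333  0.2215] rot [179.6  -0.3  45.7] F [-0.3 -0.  -0.6] w -0.0003 q [-14.  -2. 104.   0.  78. -59.]
shift mm [  9.3 -16.8 100.4] turn [ 0.006 -0.006 -0.015]
```

{"op": "step_arm", "data": {"steps": "9 -16 10 0.006 -0.006 -0.015;0 0 15 0 0 0;0 0 20 0 0 0;0 0 20 0 0 0;0 0 20 0 0 0;0 0 12 0 0 0;0 0 0 0 0 0;0 0 0 0 0 0"}}

```text
clock: 3.67
tool_pos: [0.4603, -0.0149, 0.1277]
tool_rot: [179.5, -0.2, 48.4]
force: [0.0, -0.6, -0.1]
gripper_width: 0.0002
```

Run:
```python
from h import *
go([.458,-.015,.121],46.6)
for n in("side","top"):
    c=cam(n);im=c["color"][120:280,170:330] if n=="side" else c["color"][130:290,170:330]
    cv2.imwrite(f"pics/{n}1.png",im)
a=[cv2.resize(cv2.imread(f"pics/{n}1.png"),(400,400),interpolation=3) for n in("side","top")]
cv2.imwrite("pics/v3.png",np.hstack(a))
```

```text
t 3.67 pos [ 0.4603 -0.0149  0.1277] rot [179.5  -0.2  48.4] F [ 0.  -0.6 -0.1] w 0.0002 q [-11.   2. 111.  -0.  66. -60.]
shift mm [-1.6 -1.7  6.6] turn [ 0.008 -0.004  0.031]
```

View pics/v3.png

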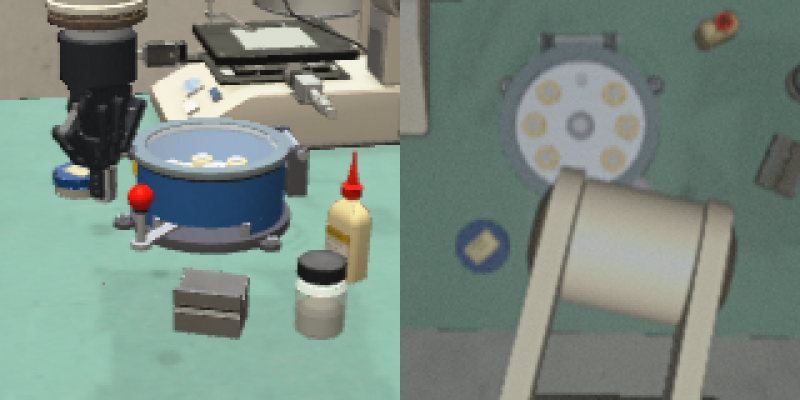

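```bash
cat >> h.py <<'E'
CX=np.array([.5805,.0416])
def lever(th,off=24,z=.121):
    a=np.radians(-133.4+th); r=np.array([np.cos(a),np.sin(a)]); t=np.array([-r[1],r[0]])
    p=CX+.125*r-off*1e-3*t; go([p[0],p[1],z],46.6+th)
E
python3 -c "
from h import *
lever(0,28)"
```

```text
t 3.77 pos [ 0.4605 -0.015   0.1281] rot [179.5  -0.3  48.3] F [-0.4  0.1  0.5] w 0.0002 q [-11.   2. 111.  -0.  66. -60.]
shift mm [-2.1 20.2  7.3] turn [ 0.009 -0.005  0.03 ]
```

{"op": "step_arm", "data": {"steps": "-2 7 5 0.009 -0.005 0.03;0 7 4 0 0 0;0 6 0 0 0 0;0 0 0 0 0 0;-1.4 8.7 0 0 0 -0.07;-1.4 8.7 0 0 0 -0.07;-1.4 8.7 0 0 0 -0.07;-1.4 8.7 0 0 0 -0.07;0 0 0 0 0 0"}}

```text
clock: 4.52
tool_pos: [0.5017, -0.0585, 0.1213]
tool_rot: [-180.0, -0.1, 63.3]
force: [-1.2, 1.9, 0.1]
gripper_width: 0.0
```

```bash
python3 -c "
from h import *
lever(16,24);lever(24,24)"
```

```text
t 4.52 pos [ 0.5017 -0.0585  0.1213] rot [-1.80e+02 -1.00e-01  6.33e+01] F [-1.2  1.9  0.1] w 0.0 q [-15.   8. 105.   0.  67. -79.]
shift mm [ 0.2 -0.1  0.3] turn [-0.    -0.002  0.012]
t 4.52 pos [ 0.5017 -0.0585  0.1213] rot [-1.80e+02 -1.00e-01  6.33e+01] F [-1.2  1.9  0.1] w 0.0 q [-15.   8. 105.   0.  67. -79.]
shift mm [-2.1 17.5  0.3] turn [ 0.    -0.002 -0.128]
```

{"op": "step_arm", "data": {"steps": "-1.4 8.7 0 0 0 -0.06;-1.4 8.7 0 0 0 -0.07;-1.4 8.7 0 0 0 -0.07;-1.4 8.7 0 0 0 -0.07;-1.4 8.7 0 0 0 -0.07;-1.4 8.7 0 0 0 -0.07;-1.4 8.7 0 0 0 -0.07;0 0 0 0 0 0"}}

```text
clock: 5.18
tool_pos: [0.5559, -0.0834, 0.121]
tool_rot: [-179.6, -0.2, 90.9]
force: [-2.4, 1.0, 2.6]
gripper_width: 0.0001
```

```bash
python3 -c "
from h import *
lever(44,24);lever(51,24)"
```

```text
t 5.18 pos [ 0.5559 -0.0834  0.121 ] rot [-179.6   -0.2   90.9] F [-2.4  1.   2.6] w 0.0001 q [ -16.   15.   97.    0.   69. -107.]
shift mm [-0.3  1.9 -0. ] turn [-0.007 -0.004  0.005]
t 5.18 pos [ 0.5559 -0.0834  0.121 ] rot [-179.6   -0.2   90.9] F [-2.4  1.   2.6] w 0.0001 q [ -16.   15.   97.    0.   69. -107.]
shift mm [-2.3 17.3 -0.1] turn [-0.007 -0.005 -0.117]
```

Now creep to the stop.

{"op": "step_arm", "data": {"steps": "-1 6 0 -0.005 -0.004 -0.05;-0.6 4 0 0 0 -0.03;-0.5 3 0 0 0 -0.025;0 2 0 0 0 -0.01;0 0 0 0 0 0"}}

```text
clock: 5.6
tool_pos: [0.569, -0.0847, 0.1208]
tool_rot: [-179.7, -0.0, 96.8]
force: [-4.0, -0.7, 1.1]
gripper_width: 0.0001
```

```bash
python3 -c "
from h import *
lever(50.7,24)"
```

```text
t 5.6 pos [ 0.569  -0.0847  0.1208] rot [-179.7   -0.    96.8] F [-4.  -0.7  1.1] w 0.0001 q [ -16.   16.   95.   -0.   69. -113.]
shift mm [-1.1  3.5 -0.2] turn [-0.006 -0.    -0.008]
```

{"op": "step_arm", "data": {"steps": "-0.5 3 0 0 0 -0.01;0 3 0 0 0 0;0 0 0 0 0 0"}}

```text
clock: 5.85
tool_pos: [0.5737, -0.0846, 0.1208]
tool_rot: [-179.5, 0.0, 97.0]
force: [-4.0, -2.6, 2.1]
gripper_width: 0.0002
```

{"op": "step_arm", "data": {"steps": "0 3 0 0 0 0;0 0 0 0 0 0"}}

```text
clock: 6.02
tool_pos: [0.5747, -0.0845, 0.1207]
tool_rot: [-179.3, 0.0, 96.7]
force: [-8.8, -2.7, 6.6]
gripper_width: 0.0003
```

{"op": "step_arm", "data": {"steps": "0 3 0 0 0 0;0 3 0 0 0 0;0 3 0 0 0 0"}}

```text
clock: 6.27
tool_pos: [0.5779, -0.0842, 0.1205]
tool_rot: [-178.4, 0.0, 96.3]
force: [-32.7, -5.0, 20.2]
gripper_width: -0.0002
```

Run:
```python
from h import *
lever(50.7,24)
c=cam("side");im=c["color"]
x=im.astype(int);m=(x[...,2]>130)&(x[...,1]<90)&(x[...,0]<90);m[:, 290:]=0;v,u=np.nonzero(m);print(u.mean(),v.mean(),m.sum())
for th in(44,47,50.7):
    a=np.radians(-133.4+th);print(th,proj(c,[CX[0]+.125*np.cos(a),CX[1]+.125*np.sin(a),.07]))
cv2.imwrite("pics/v4.png",cv2.resize(im[120:280,170:330],(480,480),interpolation=3))
```

```text
t 6.27 pos [ 0.5779 -0.0842  0.1205] rot [-178.4    0.    96.3] F [-32.7  -5.   20.2] w -0.0002 q [ -16.   18.   93.   -1.   70. -112.]
shift mm [-0.7 -5.5 -0.4] turn [-0.027 -0.    -0.017]
264.15492957746477 225.5211267605634 71
44 [[263.13265125 202.19214214]]
47 [[265.7570408  201.99658478]]
50.7 [[268.93483985 201.68126431]]
```

View pics/v4.png

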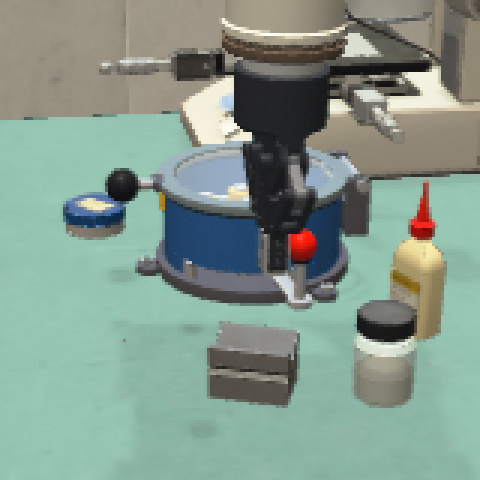

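{"op": "step_arm", "data": {"steps": "0 -6 0 -0.02 0 0;1.4 -8.7 0 0 0 0.06;1.4 -8.7 0 0 0 0.07;1.4 -8.7 0 0 0 0.07;1.4 -8.7 0 0 0 0.07;1.4 -8.7 0 0 0 0.07;1.4 -8.7 0 0 0 0.07;1.4 -8.7 0 0 0 0.07;0 0 0 0 0 0"}}

```text
clock: 7.07
tool_pos: [0.5064, -0.0658, 0.1205]
tool_rot: [-179.3, 0.1, 66.2]
force: [-1.9, 0.3, -1.0]
gripper_width: 0.0002
```

```bash
python3 -c "
from h import *
lever(0,24);lever(0,50)"
```

```text
t 7.07 pos [ 0.5064 -0.0658  0.1205] rot [-1.793e+02  1.000e-01  6.620e+01] F [-1.9  0.3 -1. ] w 0.0002 q [-16.   9. 104.   0.  67. -82.]
shift mm [ 18.5 -40.1  -0. ] turn [-0.011  0.004  0.343]
t 7.07 pos [ 0.5064 -0.0658  0.1205] rot [-1.793e+02  1.000e-01  6.620e+01] F [-1.9  0.3 -1. ] w 0.0002 q [-16.   9. 104.   0.  67. -82.]
shift mm [ 27.2 -64.6   0.3] turn [-0.011  0.004  0.343]
```

{"op": "step_arm", "data": {"steps": "2.5 -8.7 0 -0.01 0 0.07;2.3 -8.7 0 0 0 0.07;2 -8.7 0 0 0 0.07;1.4 -8.7 0 0 0 0.07;1.4 -8.7 0 0 0 0.06;0 -10 0 0 0 0;0 -10 0 0 0 0;0 -5 0 0 0 0;0 0 -15 0 0 0;0 0 -25 0 0 0;0 0 -25 0 0 0;0 0 -25 0 0 0"}}

```text
clock: 8.07
tool_pos: [0.4519, -0.0133, 0.2096]
tool_rot: [-179.7, 0.2, 46.6]
force: [0.3, 0.4, -0.4]
gripper_width: 0.0001
```

Run:
```python
from h import *
k=np.array([.4645,.0384])
go([k[0],k[1],.20],91.6)
c=cam("side");im=c["color"]
cv2.imwrite("pics/v5.png",cv2.resize(im[120:280,170:330],(480,480),interpolation=3))
```

```text
t 8.07 pos [ 0.4519 -0.0133  0.2096] rot [-179.7    0.2   46.6] F [ 0.3  0.4 -0.4] w 0.0001 q [-11.  -3. 106.  -0.  78. -58.]
shift mm [ 46.3 -26.3   9.5] turn [-0.007  0.001 -0.785]
```

View pics/v5.png

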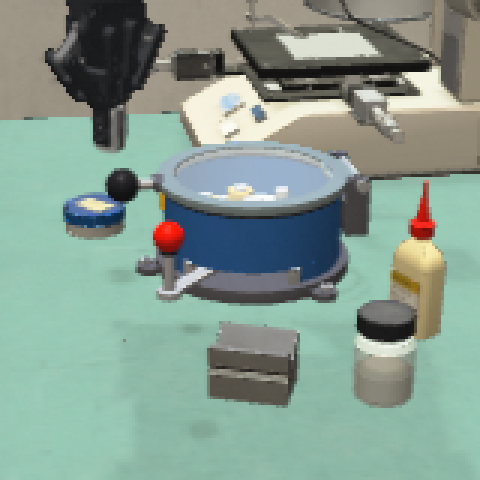

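{"op": "step_arm", "data": {"steps": "23 -13 0 0 0 0;23 -13 0 0 0 0;0 0 0 0 0 -0.112;0 0 0 0 0 -0.112;0 0 0 0 0 -0.112;0 0 0 0 0 -0.112;0 0 0 0 0 -0.112;0 0 0 0 0 -0.112;0 0 0 0 0 -0.112;0 0 0 0 0 0", "hand": 0.75}}

```text
clock: 8.95
tool_pos: [0.4674, 0.0413, 0.218]
tool_rot: [179.5, 0.1, 94.6]
force: [0.4, -0.4, 0.1]
gripper_width: 0.0643
```

Run:
```python
from h import *
go([.4645,.0384,.136],91.6)
c=cam("top")["color"][130:240,185:305]
cv2.imwrite("pics/v6.png",cv2.resize(c,None,fx=4,fy=4,interpolation=3))
```

```text
t 8.95 pos [0.4674 0.0413 0.218 ] rot [1.795e+02 1.000e-01 9.460e+01] F [ 0.4 -0.4  0.1] w 0.0643 q [ -4.  -2. 103.  -0.  78. -99.]
shift mm [-2.5 -3.9 82. ] turn [0.01  0.002 0.053]
```

View pics/v6.png

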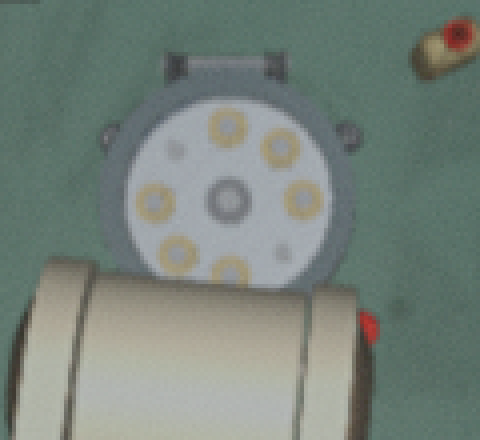

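The carousel has indexed by one station: the empty spots moved from top and bottom to the diagonal, at (175,150) and (283,252). Now down onto the knob.

{"op": "step_arm", "data": {"steps": "-2.5 -3.8 10 0.01 0.002 0.053;0 0 20 0 0 0;0 0 20 0 0 0;0 0 18 0 0 0;0 0 10 0 0 0;0 0 0 0 0 0;0 0 0 0 0 0"}}

```text
clock: 9.58
tool_pos: [0.4643, 0.0386, 0.1382]
tool_rot: [179.8, -0.0, 89.6]
force: [-0.1, 0.1, -0.0]
gripper_width: 0.0639
```

Run:
```python
from h import *
go([.4645,.0384,.136],91.6)
```

```text
t 9.58 pos [0.4643 0.0386 0.1382] rot [179.8  -0.   89.6] F [-0.1  0.1 -0. ] w 0.0639 q [ -5.   2. 109.   0.  68. -94.]
shift mm [-0.2  0.2  2.2] turn [ 0.003 -0.    -0.034]
```

{"op": "step_arm", "data": {"steps": "0 0 2.5 0 0 -0.03;0 0 0 0 0 0;0 0 0 0 0 0;0 0 0 0 0 0;0 0 0 0 0 0;0 0 0 0 0 0;0 0 0 0 0 0", "hand": 0, "squeeze": 70}}

```text
clock: 10.17
tool_pos: [0.4652, 0.0386, 0.1395]
tool_rot: [179.7, 0.0, 91.0]
force: [-1.7, -1.1, -1.8]
gripper_width: 0.0269
```

Run:
```python
from h import *
go([.4645,.0384,.136],91.6)
c=cam("side");im=c["color"]
cv2.imwrite("pics/v7.png",cv2.resize(im[130:230,170:290],(600,500),interpolation=3))
```

```text
t 10.17 pos [0.4652 0.0386 0.1395] rot [179.7   0.   91. ] F [-1.7 -1.1 -1.8] w 0.0269 q [ -5.   2. 109.   0.  68. -96.]
shift mm [-0.2 -0.7  3.5] turn [ 0.006  0.    -0.01 ]
```

View pics/v7.png

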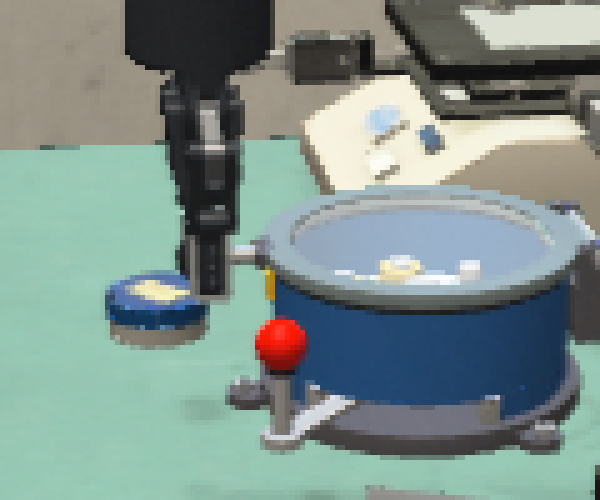

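{"op": "step_arm", "data": {"steps": "0 0.1 -5 0 0 0;0 0.2 -6 0 0 0;0 0.8 -9 0 0 0;0 0.9 -9 0 0 0;0 1.6 -8.9 0 0 0;0 1.7 -8.8 0 0 0;0 2.3 -8.7 0 0 0;0 2.5 -8.6 0 0 0;0 3.1 -8.4 0 0 0;0 3.2 -8.4 0 0 0;0 0 0 0 0 0"}}

```text
clock: 11.13
tool_pos: [0.4851, 0.0393, 0.2326]
tool_rot: [179.0, -0.0, 91.0]
force: [-10.4, -0.7, 1.3]
gripper_width: 0.0269
```

```bash
cat >> h.py <<'E'
def lid(phi,p0=(.4652,.0386,.1395)):
    # TCP grasped at p0 with lid shut
    f=np.radians(phi); d=.206*(1-np.cos(f)); y=np.radians(1.6)
    go([p0[0]+d*np.cos(y),p0[1]+d*np.sin(y),p0[2]+.206*np.sin(f)],91.6)
E
python3 -c "
from h import *
o=get_obs();print(np.degrees(np.arcsin((o['tool_pos'][2]-.1395)/.206)))
lid(23);lid(40)"
```

```text
26.863578975332707
t 11.13 pos [0.4851 0.0393 0.2326] rot [179.  -0.  91.] F [-10.4  -0.7   1.3] w 0.0269 q [ -5.  -0. 100.   0.  79. -96.]
shift mm [-0.2 -3.7 12.5] turn [ 0.017 -0.001 -0.011]
t 11.13 pos [0.4851 0.0393 0.2326] rot [179.  -0.  91.] F [-10.4  -0.7   1.3] w 0.0269 q [ -5.  -0. 100.   0.  79. -96.]
shift mm [  0.2  29.  -38.8] turn [ 0.017 -0.001 -0.011]
```

Run:
```python
from h import *
o=get_obs();print(o["force"],o["torque"])
c=cam("side");im=c["color"]
cv2.imwrite("pics/v8.png",cv2.resize(im[90:210,170:314],(720,600),interpolation=3))
for f in(20,23,27,30):
  a=np.radians(f);print(f,(proj(c,[.5805+.09-.206*np.cos(a),.0416+.0025-.206*np.cos(a)*.028,.085+.206*np.sin(a)])[0]-[170,90])*5)
```

```text
[-10.38137161  -0.73901214   1.31429159] [-0.00460997  2.09113278  0.47651791]
20 [223.69304951 327.20209984]
23 [230.90264949 308.06841574]
27 [242.16069597 282.98029191]
30 [251.81312487 264.56308052]
```

View pics/v8.png

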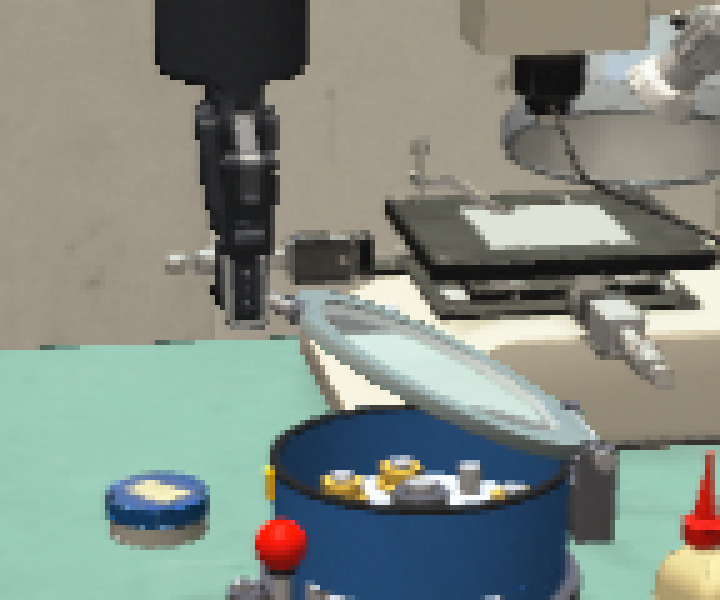

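{"op": "step_arm", "data": {"steps": "0 2.5 -8 0.005 0 -0.01;0 3.5 -8 0 0 0;0 4.2 -7.8 0 0 0;0 4.6 -7.6 0 0 0;0 5 -7.5 0 0 0;0 0 0 0 0 0"}}

```text
clock: 11.68
tool_pos: [0.5061, 0.04, 0.2759]
tool_rot: [179.3, -0.0, 91.6]
force: [-22.6, -1.0, 14.1]
gripper_width: 0.0263
```

```bash
python3 -c "
from h import *
o=get_obs();print(np.degrees(np.arcsin((o['tool_pos'][2]-.1395)/.206)),o['torque'])
lid(40);lid(50)"
```

```text
41.45700560384009 [-0.23023733  3.71258283 -0.27095972]
t 11.68 pos [0.5061 0.04   0.2759] rot [179.3  -0.   91.6] F [-22.6  -1.   14.1] w 0.0263 q [ -4.   1.  94.   0.  84. -96.]
shift mm [-0.2  7.2  4.1] turn [ 0.013 -0.001  0.001]
t 11.68 pos [0.5061 0.04   0.2759] rot [179.3  -0.   91.6] F [-22.6  -1.   14.1] w 0.0263 q [ -4.   1.  94.   0.  84. -96.]
shift mm [ -0.2  32.9 -21. ] turn [ 0.013 -0.001  0.001]
```

Run:
```python
from h import *
c=cam("side");im=c["color"]
cr=cv2.resize(im[105:180,190:290],(800,600),interpolation=cv2.INTER_CUBIC)
o=get_obs();print(o["force"],o["torque"])
for f in(36,41,46):
  a=np.radians(f);print(f,(proj(c,[.5805+.09-.206*np.cos(a),.0416+.0025-.206*np.cos(a)*.028,.085+.206*np.sin(a)])[0]-[190,105])*8)
g=o["tool_pos"]-[0,0,.054];print("grasp pt",(proj(c,g)[0]-[190,105])*8, "tip",(proj(c,g-[0,0,.019])[0]-[190,105])*8)
cv2.imwrite("pics/v9.png",cr)
```

```text
[-27.82563371  -0.16628674  18.09741307] [-0.16316413  4.32001717 -0.19546288]
36 [278.59010983 246.43732524]
41 [312.98523228 201.62237919]
46 [351.31613015 159.60696529]
grasp pt [283.22971022 198.23714249] tip [284.1461766  256.74810065]
```

View pics/v9.png

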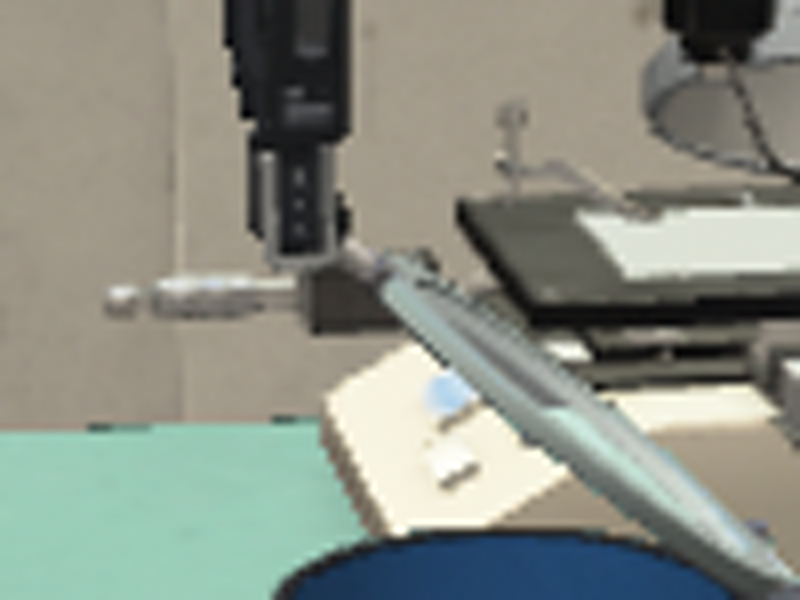

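{"op": "step_arm", "data": {"steps": "0 -5 10 0.005 0 0;0 -6 12 0 0 0;0 -6 12.3 0 0 0;0 -5.5 12.8 0 0 0;0 -5 13.2 0 0 0;0 -4.5 13.6 0 0 0;0 -3.7 13.9 0 0 0;0 -2.7 14.1 0 0 0;0 -1.5 14 0 0 0;0 0 0 0 0 0", "squeeze": 40}}

```text
clock: 12.57
tool_pos: [0.4529, 0.0384, 0.1619]
tool_rot: [-178.7, 0.1, 91.8]
force: [-9.0, -0.7, -1.7]
gripper_width: 0.026
```

```bash
python3 -c "
from h import *
lid(0)"
```

```text
t 12.57 pos [0.4529 0.0384 0.1619] rot [-1.787e+02  1.000e-01  9.180e+01] F [-9.  -0.7 -1.7] w 0.026 q [ -5.   0. 108.  -0.  73. -96.]
shift mm [-0.2 12.8 22.1] turn [-0.023  0.002  0.003]
```

{"op": "step_arm", "data": {"steps": "0 3 10 -0.02 0 0;0 4 10 0 0 0;0 0 2 0 0 0;0 0 0 0 0 0"}}

```text
clock: 12.9
tool_pos: [0.4509, 0.0383, 0.1361]
tool_rot: [-178.3, 0.1, 91.8]
force: [0.2, 2.4, 8.8]
gripper_width: 0.0252
```

{"op": "step_arm", "data": {"steps": "0 0 0 0 0 0;0 0 0 0 0 0;0 0 0 0 0 0;0 0 0 0 0 0;0 0 0 0 0 0;0 0 0 0 0 0", "hand": 0.75}}

```text
clock: 13.4
tool_pos: [0.4526, 0.038, 0.1384]
tool_rot: [-178.4, 0.2, 91.8]
force: [-0.3, -0.6, -0.5]
gripper_width: 0.0643
```

Run:
```python
from h import *
go([.4645,.0384,.128],91.6)
c=cam("side");im=c["color"]
cr=cv2.resize(im[145:220,180:280],(800,600),interpolation=cv2.INTER_CUBIC)
o=get_obs();g=o["tool_pos"]-[0,0,.054]
print("grasp pt",(proj(c,g)[0]-[180,145])*8, "knob",(proj(c,[.4645,.0384,.085])[0]-[180,145])*8)
cv2.imwrite("pics/v10.png",cr)
```

```text
t 13.4 pos [0.4526 0.038  0.1384] rot [-178.4    0.2   91.8] F [-0.3 -0.6 -0.5] w 0.0643 q [ -5.   2. 110.  -0.  70. -96.]
shift mm [ 0.1 12.2 10.1] turn [-0.028  0.003  0.003]
grasp pt [209.15305693 294.98619105] knob [245.35256924 291.05170361]
```

View pics/v10.png

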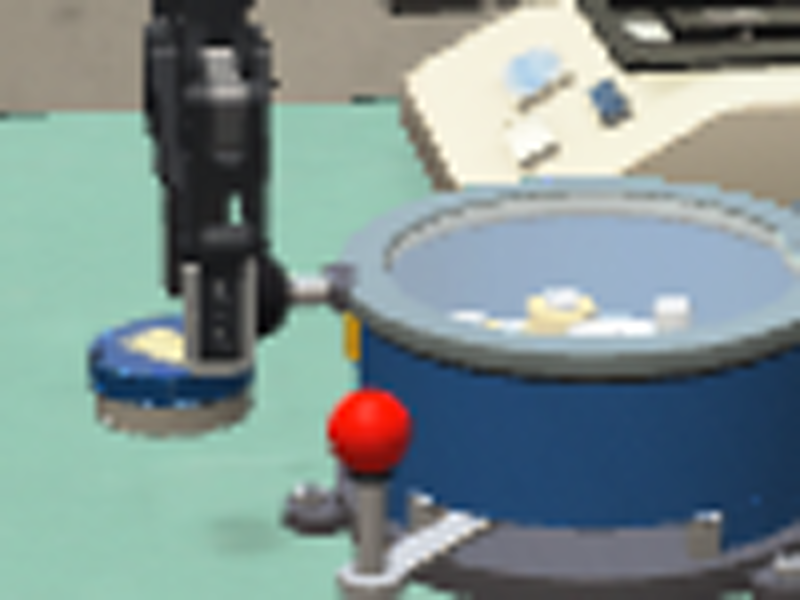

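```bash
cat >> h.py <<'E'
def tgo(phi,tau,back=0,reach=.053):
    """tool so that grasp point sits on the knob at lid angle phi, tilt tau, backed off by back (m)"""
    o=get_obs(); M=R.from_euler("xyz",o["tool_rot"],degrees=True)
    T=R.from_euler("xyz",[180,0,91.6],degrees=True)*R.from_rotvec([tau,0,0])
    U=R.from_euler("z",1.6,degrees=True)
    k=U.apply([.09-.206*np.cos(phi),0,.085+.206*np.sin(phi)])+[CX[0],CX[1],0]
    p=k-T.apply([0,0,reach+back])
    print("t",round(o["clock"],2),"pos",o["tool_pos"].round(4),"F",o["force"].round(1),"w",round(o["gripper_width"],4),"q",o["q"].round(0))
    print("target",p.round(4),"shift mm",(1e3*M.inv().apply(p-o["tool_pos"])).round(1),"turn",(M.inv()*T).as_rotvec().round(3))
E
python3 -c "
from h import *
tgo(0,-.42,.06)"
```

```text
t 13.45 pos [0.4526 0.038  0.1384] F [ 1.  -0.2  0.3] w 0.0645 q [ -5.   2. 110.  -0.  70. -96.]
target [0.4185 0.0371 0.1882] shift mm [  0.  -35.5 -48.8] turn [-0.448  0.002  0.004]
```

{"op": "step_arm", "data": {"steps": "0 -8 -12 0 0 0;0 -10 -15 0 0 0;0 -10 -15 0 0 0;0 -7 -8 0 0 0;0 0 0 -0.11 0 0;0 0 0 -0.11 0 0;0 0 0 -0.11 0 0;0 0 0 -0.11 0 0;0 0 0 0 0 0;0 0 0 0 0 0"}}

```text
clock: 14.28
tool_pos: [0.4174, 0.0368, 0.1919]
tool_rot: [155.5, 0.2, 91.7]
force: [-0.1, 0.5, 1.5]
gripper_width: 0.0641
```

```bash
python3 -c "
from h import *
tgo(0,-.42,.0)"
```

```text
t 14.28 pos [0.4174 0.0368 0.1919] F [-0.1  0.5  1.5] w 0.0641 q [  -8.  -20.  124.    5.   52. -102.]
target [0.4429 0.0378 0.1334] shift mm [ 0.4 -1.  63.8] turn [0.008 0.003 0.004]
```

{"op": "step_arm", "data": {"steps": "0.4 -1 12 0.008 0.003 0.004;0 0 15 0 0 0;0 0 15 0 0 0;0 0 13 0 0 0;0 0 7 0 0 0;0 0 0 0 0 0;0 0 0 0 0 0"}}

```text
clock: 14.87
tool_pos: [0.445, 0.0377, 0.1335]
tool_rot: [157.2, -0.0, 91.6]
force: [0.1, -0.2, 0.1]
gripper_width: 0.064
```

```bash
python3 -c "
from h import *
tgo(0,-.42,.0)"
```

```text
t 14.87 pos [0.445  0.0377 0.1335] F [ 0.1 -0.2  0.1] w 0.064 q [  -7.  -10.  124.    5.   44. -101.]
target [0.4429 0.0378 0.1334] shift mm [ 0.1 -1.9 -0.7] turn [-0.022 -0.001  0.   ]
```

{"op": "step_arm", "data": {"steps": "0 -1.5 0 -0.02 0 0;0 0 0 0 0 0;0 0 0 0 0 0;0 0 0 0 0 0;0 0 0 0 0 0;0 0 0 0 0 0;0 0 0 0 0 0", "hand": 0, "squeeze": 60}}

```text
clock: 15.45
tool_pos: [0.4436, 0.0379, 0.1355]
tool_rot: [155.9, -0.1, 91.6]
force: [1.9, 1.3, -2.4]
gripper_width: 0.0274
```

```bash
python3 -c "
from h import *
tgo(0,-.42,.0)"
```

```text
t 15.45 pos [0.4436 0.0379 0.1355] F [ 1.9  1.3 -2.4] w 0.0274 q [  -7.  -11.  125.    5.   43. -102.]
target [0.4429 0.0378 0.1334] shift mm [-0.2 -1.5  1.6] turn [ 0.001 -0.001  0.   ]
```

Gripped; now co-rotate the tool with the lid about the hinge.

{"op": "step_arm", "data": {"steps": "0 3.5 -4.6 0.025 0 0;0 7.1 -9.2 0.05 0 0;0 7.1 -9.2 0.05 0 0;0 7.1 -9.2 0.05 0 0;0 7.1 -9.2 0.05 0 0;0 7.1 -9.2 0.05 0 0;0 0 0 0 0 0"}}

```text
clock: 16.03
tool_pos: [0.4677, 0.0387, 0.2004]
tool_rot: [171.9, -0.1, 91.6]
force: [-8.0, -1.0, -0.3]
gripper_width: 0.0273
```

```bash
cat >> h.py <<'E'
def est():
    o=get_obs(); M=R.from_euler("xyz",o["tool_rot"],degrees=True); g=o["tool_pos"]+M.apply([0,0,.053])
    U=R.from_euler("z",1.6,degrees=True); l=U.inv().apply(g-[CX[0],CX[1],0])
    v=[.09-l[0],l[2]-.085]; print("lid est",np.degrees(np.arctan2(v[1],v[0])).round(1),"r",np.hypot(*v).round(4),"y",l[1].round(4),"torque",o["torque"].round(2),"tilt",(180-o["tool_rot"][0]))
E
python3 -c "
from h import *
est();tgo(.275,-.42+.275)"
```

```text
lid est 17.8 r 0.2052 y 0.0003 torque [-0.1   1.44  0.04] tilt 8.11137213675417
t 16.03 pos [0.4677 0.0387 0.2004] F [-8.  -1.  -0.3] w 0.0273 q [ -5.  -5. 109.   1.  68. -97.]
target [0.4646 0.0384 0.1934] shift mm [-0.2 -4.1  6.5] turn [-0.003 -0.001 -0.001]
```

{"op": "step_arm", "data": {"steps": "0 5.5 -9 0.055 0 0;0 6.5 -9.2 0.055 0 0;0 7 -9.2 0.055 0 0;0 7 -9.2 0.05 0 0;0 7 -9.2 0.05 0 0;0 7 -9.2 0.05 0 0;0 0 0 0 0 0"}}

```text
clock: 16.62
tool_pos: [0.5134, 0.0401, 0.2576]
tool_rot: [-170.2, -0.1, 91.6]
force: [-14.3, 0.2, 7.1]
gripper_width: 0.0271
```

```bash
python3 -c "
from h import *
est();tgo(1.047,.6)"
```

```text
lid est 35.9 r 0.2051 y 0.0004 torque [-0.1   2.35  0.04] tilt 350.2004714257415
t 16.62 pos [0.5134 0.0401 0.2576] F [-14.3   0.2   7.1] w 0.0271 q [ -4.   8.  89.  -1.  93. -95.]
target [0.5974 0.0421 0.3071] shift mm [ -0.2  74.3 -63.1] turn [ 0.429 -0.002 -0.   ]
```

{"op": "step_arm", "data": {"steps": "0 5 -9.5 0.05 0 0;0 6.5 -9.2 0.05 0 0;0 7 -9.2 0.05 0 0;0 7 -9.2 0.05 0 0;0 7 -9.2 0.05 0 0;0 7 -9.2 0.05 0 0;0 0 0 0 0 0"}}

```text
clock: 17.2
tool_pos: [0.571, 0.0419, 0.2955]
tool_rot: [-152.7, -0.2, 91.6]
force: [-14.0, 0.6, 12.8]
gripper_width: 0.0273
```

```bash
python3 -c "
from h import *
est();tgo(1.047,.6)"
```

```text
lid est 52.8 r 0.205 y 0.0007 torque [-0.13  2.67  0.01] tilt 332.66375760112675
t 17.2 pos [0.571  0.0419 0.2955] F [-14.    0.6  12.8] w 0.0273 q [ -3.  23.  69.  -2. 116. -95.]
target [0.5974 0.0421 0.3071] shift mm [ -0.5  18.1 -22.5] turn [ 0.123 -0.003  0.002]
```

{"op": "step_arm", "data": {"steps": "0 5 -9.2 0.04 0 0;0 6 -8.5 0.04 0 0;0 4 -5 0.02 0 0;0 0 0 0 0 0;0 0 0 0 0 0;0 0 0 0 0 0"}}

```text
clock: 17.7
tool_pos: [0.5953, 0.0427, 0.3058]
tool_rot: [-146.5, -0.2, 91.6]
force: [-4.7, 0.7, 2.0]
gripper_width: 0.0271
```

Run:
```python
from h import *
est();tgo(1.047,.6)
c=cam("side");im=c["color"]
cv2.imwrite("pics/v11.png",cv2.resize(im[70:270,150:350],(600,600),interpolation=3))
for f in(54,60,66):
  a=np.radians(f);print(f,(proj(c,[.5805+.09-.206*np.cos(a),.0416+.0025-.206*np.cos(a)*.028,.085+.206*np.sin(a)])[0]-[150,70])*3)
a=np.radians(60)
for L in(.12,.176): print("lid pts 60",L,(proj(c,[.5805+.09-L*np.cos(a),.0416,.085+L*np.sin(a)])[0]-[150,70])*3)
```

```text
lid est 59.4 r 0.2052 y 0.0008 torque [-0.    0.56 -0.11] tilt 326.544339894736
t 17.7 pos [0.5953 0.0427 0.3058] F [-4.7  0.7  2. ] w 0.0271 q [ -2.  29.  61.  -2. 124. -95.]
target [0.5974 0.0421 0.3071] shift mm [-0.6  1.  -2.3] turn [ 0.016 -0.003  0.002]
54 [277.50052414 142.20487638]
60 [298.74032655 127.57960256]
66 [321.31891389 115.20591172]
lid pts 60 0.12 [347.3599163  211.68039148]
lid pts 60 0.176 [315.98739701 157.43214815]
```

View pics/v11.png

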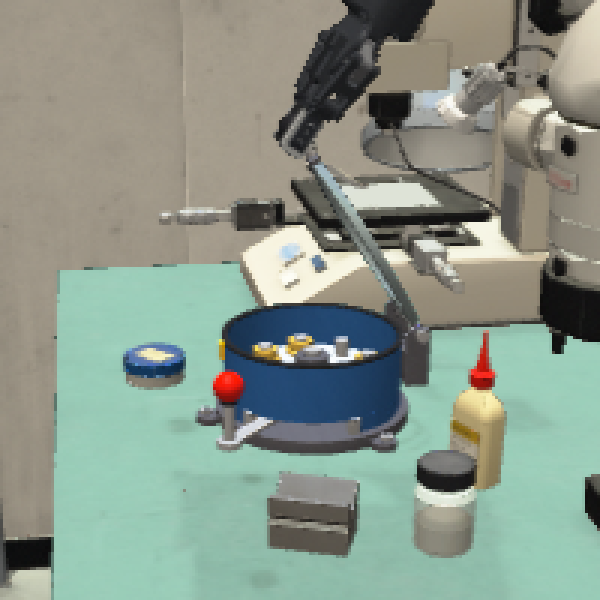

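{"op": "step_arm", "data": {"steps": "0 0 0 0 0 0;0 0 0 0 0 0;0 0 0 0 0 0;0 0 0 0 0 0;0 0 0 0 0 0;0 0 0 0 0 0;0 0 0 0 0 0;0 0 0 0 0 0"}}

```text
clock: 18.42
tool_pos: [0.5942, 0.0426, 0.3053]
tool_rot: [-146.6, -0.2, 91.6]
force: [-3.4, 1.3, 1.7]
gripper_width: 0.0268
```

Run:
```python
from h import *
est();tgo(1.047,.6)
for q in("oil_bottle","grease_tin","v_block","lens_jar"): print(q,[(np.round(x["position"],1),round(x["p"],2)) for x in silhouettes(q,"side")[:1]])
est()
finish_job()
```

```text
lid est 59.1 r 0.2052 y 0.0008 torque [-0.01  0.37 -0.15] tilt 326.59684779012923
t 18.42 pos [0.5942 0.0426 0.3053] F [-3.4  1.3  1.7] w 0.0268 q [ -2.  29.  61.  -2. 124. -95.]
target [0.5974 0.0421 0.3071] shift mm [-0.6  1.6 -3.3] turn [ 0.017 -0.003  0.002]
oil_bottle [(array([307.7, 208.6]), 0.64)]
grease_tin [(array([201.5, 195.3]), 0.52)]
v_block [(array([253.9, 237.9]), 0.77)]
lens_jar [(array([299.7, 239.8]), 0.73)]
lid est 59.1 r 0.2052 y 0.0008 torque [ 0.03  0.44 -0.2 ] tilt 326.59333204719854
the job is handed in; nothing more can be done
```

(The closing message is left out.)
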